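# Lock the sample sleeve in its indexing cradle

### The arm

A 6-joint arm with a two-finger parallel gripper is mounted at the origin on the work surface. World frame = base frame: x ahead of the robot, y to its left, z up, the work surface at z = 0. Lengths are in m, angles in rad, forces in N, time in s.
With the tool pointing down it reaches from about 0.25 to 0.725 m from the base axis. Payload 9.7 kg.
Tool frame: the origin (TCP) lies at the very end of the fingers, on their centre line; the grasp point (between the pads) lies 19 mm behind it; z points along the fingers, y is the direction in which the jaws open and shut (so a half turn about z gives the same grasp; the last joint's range is limited). The gripper opens to 85 mm and grips with 20 to 120 N. Pads are 22 mm wide; open, the fingers measure 114 mm over their backs; the gripper's body (76 mm by 85 mm) begins 54 mm behind the grasp point. The pads swing forward as they close: fully open they stand 13 mm farther back than shut.
Start: joints at [-1.314, 0.087, 0.176, 1.66, 0, 1.571], TCP at [0.14, -0.532, 0.231] pointing down, gripper open.
Joint ranges: [-3.13, 3.13], [-0.85, 1.81], [-1.15, 1.24], [-2.2, 2.28], [-1.44, 1.52], [-3.14, 3.14]. Speed limits (rad/s): [2.22, 2.22, 2.57, 3.14, 3.14, 3.14].

### API

Orientations are given as [roll, pitch, yaw] about the fixed x, y, z axes, in that order (R = Rz(yaw) Ry(pitch) Rx(roll)).
In Python, from rig import robot, camera gives the robot as it stands. The module is installed in compiled form; this text tells all that it offers.
- The arm moves only by the tool play_rows, never from a script. Its argument "rows" is a list that holds one entry, the list of rows, each a list of 6 numbers: the shift along the tool's x, y, z normalised to -1 to 1, where 1 is 600 mm, then the turn, a rotation vector about the tool's x, y, z normalised to -1 to 1, where 1 is 90 degrees. A call has 1 to 12 rows; each row shifts and turns the pose as measured when the row begins, along the tool's axes as they then stand; what a row does not reach is not made up. A row lasts 1/8 s, in which the tool goes at most 62.5 mm and 10.7 degrees, less where a joint would pass 70% of its speed; a pose out of reach is approached as far as the arm can. A call with a number of a shift or a turn outside -1 to 1 is refused whole. A call with a gripper value outside its range is refused whole. "hand" is the closure, from -1 (fully open) to 1 (shut), so that 0 is half open, set as the call begins (left out, the last holds). The fingers move at their own pace and stop on an object; the grip force is fixed at half the most. Time passes only in rows, so rows that do not move let the fingers close. It gives the time, the measured TCP pose, the force and the opening at its end, in the units of the state.
- robot.read_state(): the state, without advancing time (a new reading comes with each control period).
- camera(name): name is "scene" or "top" or "wrist"; returns a dict with "image" (400x640x3 uint8, red, green, blue), "range_z" (400x640 float32, m along the optical axis (not along the pixel's ray), 0 where there is no reading), "fx", "fy", "cx", "cy" (pixels), "D" ([k1, k2, p1, p2, k3] as OpenCV has them; the pictures are not rectified), "world_to_cam" (4x4, takes a point from world to camera coordinates). Camera axes: x right, y up, looking along -z (the intrinsics and any distortion apply to the point x, -y, -z); pixel columns grow to the right and rows downward; lengths in m; the calibration is good to about 2 mm. A picture is of the moment at which its call begins.
- robot.finish_job(): hands the job in, once; it reports no verdict.
The state is a dict: "t": time; "joint_positions": joint angles; "qd": joint speeds; "tau": joint torques, N m; "position": TCP position; "eef_rot": TCP orientation; "contact_force": force on the tool from outside, world axes, zero at the start; "moment": the same for the moment, N m; "gripper_width": finger opening in m.
Only numpy, scipy, OpenCV 4.12 (cv2) and the standard library are available. Lean on these libraries where they do the work, as an engineer would, in place of code of your own. Each camera call takes 0.05 s, during which the arm holds its last target.

### The job

Lock the sample sleeve in its cradle with the red-headed index pin: spin the sleeve round until its cross-hole lines up with the brass guide bush on the bridge, and pass the pin down through bush and sleeve until its head sits fully home on the bush. Leave the other pin in the stand, and the ring mounts and the bottle where they are.

Things in the scene. Friction and masses are not known exactly. Their poses are not given: they have to be found in the camera images.
- cradle: Indexing cradle for microscope samples, bolted down. Origin: centre of the underside of its base plate (120 x 150 x 12 mm), on the bench; z up. Two grey pillars (70 mm in x, 20 in y, at y = +-48 mm) carry the sleeve, whose axis runs along y 72 mm high, and an aluminium bridge (50 mm in x, 120 in y, from 95 to 125 mm high) above it. The sample bar sticks out to y = +142 mm.
- guide (a point): Centre of the mouth of the brass guide bush on the bridge, (0, 0, 131 mm) in the cradle's frame. 32 mm across, bored straight down: a lead-in cone from 25 to 16 mm over the first 6 mm, then a 16 mm bore to 95 mm above the bench. The top of the sleeve is 3 mm below that. A loose pin in the bush stands on the sleeve, head 52 mm above the bush, leaning up to 5 degrees.
- sleeve_mid (a point): Point on the sleeve's axis below the guide bush, at (0, 0, 72 mm) in the cradle's frame, fixed to the cradle. The steel sleeve, 40 mm in diameter, turns endlessly either way with a steady drag of about 0.1 N m and stays where it is left; it cannot slide. One cross-hole, 16 mm in diameter, goes right through it here, so it comes under the bush twice a turn. It starts out of line.
- hub (a point): Centre of the star handle, on the sleeve's axis at (0, -105, 72 mm) in the cradle's frame, fixed to the cradle. The black hub (48 mm in diameter, 26 mm long) is clamped to the sleeve's end at no fixed angle to the cross-hole, which must be felt for: when it comes round under the loose pin, the pin falls in and stops the sleeve; it may stick partway and need up to 10 N from above.
- spoke1 (a point): Centre of the ball on one of the star handle's four spokes, which stand 90 degrees apart, square to the sleeve's axis, at y = -105 mm in the cradle's frame. Steel spoke rods 10 mm thick, black balls 18 mm in diameter with their centres 52 mm from the sleeve's axis. Nothing stands above or around the star; the bench is clear below it.
- spoke2 (a point): Centre of the ball on the next spoke, 90 degrees on (see spoke1).
- spoke3 (a point): Centre of the ball on the spoke opposite spoke1.
- spoke4 (a point): Centre of the ball on the spoke opposite spoke2.
- index_pin: Index pin with a red round head, 150 g. Steel shank 14 mm in diameter and 91 mm long with a nose tapering to 7 mm over the last 6 mm; head 26 mm in diameter and 30 mm high. The origin is the tip of the nose, z points along the pin to the head (head from z = 91 to 121 mm). It starts upright in one of the two holes of the stand.
- short_pin: A shorter pin with a black head (shank 14 x 66 mm, head 26 x 30 mm), belonging to another cradle, upright in the other hole of the stand. Origin at the tip, z up. Leave it there.
- pin_stand: Blue pin stand, fixed, 60 x 150 x 45 mm, origin at the centre of its underside. Two round holes 16 mm in diameter and 36 mm deep, at y = -40 and +40 mm in its frame; the pins stand on the holes' floors, 9 mm above the bench.
- mount_a: Black ring-shaped sample mount, 48 mm in diameter, 30 mm high, lying on the bench. Origin at the centre of its underside. Leave it alone.
- mount_b: Another such ring mount. Leave it alone.
- bottle: Amber bottle, 60 mm in diameter, 130 mm high, standing on the bench. Origin at the centre of its underside. Leave it alone.
Mind the look-alikes: they are no part of the job. Leave any orange or turquoise look-alike of the index_pin alone.

How it is judged:
By the outcome, as a careful person would: the job done as asked, in the order asked, and still so for the second after the job is handed in, with the robot touching nothing.
It also fails if it takes over 67 s, if anything falls off the work surface, if the arm or the gripper's body presses on something with over 40 N, if the wrist force passes 120 N, or if a joint passes its speed limit or range.

## Working session

There is one attempt and no reset: what is moved stays moved. The work goes in short steps, Python scripts to look and compute and a tool call to move; the robot and the scene stay as the last step left them, time stands still between calls to the robot, and variables do not carry over. Pictures are saved under pics/ and viewed, and the job is handed in when it is done.

Besides the shell and the picture viewer there is one more tool, called after "Emit:" as name(argument=value, ...) on one line, values as JSON. play_rows: Moves the arm, as the interface text tells. Scaled input: -1 to 1 covers 600 mm each way for a shift and 90 degrees each way for a turn. Its arguments: {"type":"object","properties":{"rows":{"type":"array","items":{"type":"array","items":{"type":"array","items":{"type":"number","minimum":-1,"maximum":1}}}},"hand":{"type":"number"}},"required":["rows"]}

```bash
ls; mkdir -p pics
python3 - <<'E'
from rig import robot, camera
import cv2
print(robot.read_state())
for n in ("scene","top","wrist"):
    c=camera(n); cv2.imwrite(f"pics/{n}0.png",c["image"][:,:,::-1]); print(n,c["fx"],c["fy"],c["cx"],c["cy"],c["D"]); print(c["world_to_cam"].round(4))
E
```

```text
pics
{'t': 0.0, 'joint_positions': array([-1.31395589e+00,  8.74060115e-02,  1.75155153e-01,  1.65977859e+00,
       -3.56053164e-05,  1.57081207e+00]), 'qd': array([ 0.00084589,  0.00218981, -0.00111122,  0.00184613, -0.00010017,
        0.00109757]), 'tau': array([ 1.64345864e-03, -5.20386279e+01,  4.64802110e+01,  1.65098748e-02,
        1.05043343e-04,  5.84323288e-06]), 'position': array([ 0.13964941, -0.53175166,  0.23062357]), 'eef_rot': array([-3.14035954e+00,  3.56247072e-05,  2.56824737e-01]), 'contact_force': array([ 0.54842711,  0.14532272, -0.18104846]), 'moment': array([-0.01890408,  0.00450214,  0.05207865]), 'gripper_width': 0.085706670333301}
scene 382.71843032546076 382.71843032546076 314.0513354471023 199.8092714066557 [-0.03953878  0.          0.          0.          0.        ]
[[ 0.3427  0.9395 -0.0027 -0.2754]
 [-0.8127  0.2979  0.5008  0.3861]
 [ 0.4713 -0.1694  0.8656 -1.1325]
 [ 0.      0.      0.      1.    ]]
top 443.99739735979654 443.99739735979654 314.00814602470217 197.81842771587802 [-0.00329436  0.          0.          0.          0.        ]
[[-0.0239 -0.9997  0.0042  0.0883]
 [ 0.9896 -0.023   0.1423 -0.5668]
 [-0.1422  0.0075  0.9898 -0.8923]
 [ 0.      0.      0.      1.    ]]
wrist 279.3485999924271 279.3485999924271 321.1126760206302 199.8859780555663 [-0.00764401  0.          0.          0.          0.        ]
[[ 0.2541 -0.9672 -0.     -0.5507]
 [ 0.9264  0.2435 -0.2872  0.0367]
 [ 0.2777  0.073   0.9579 -0.378 ]
 [ 0.      0.      0.      1.    ]]
```

View pics/scene0.png

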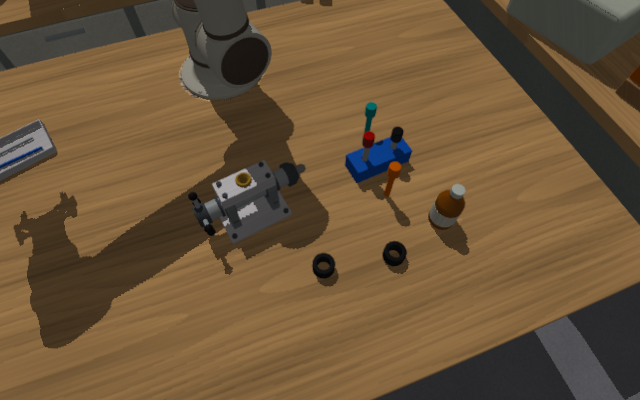

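View pics/top0.png

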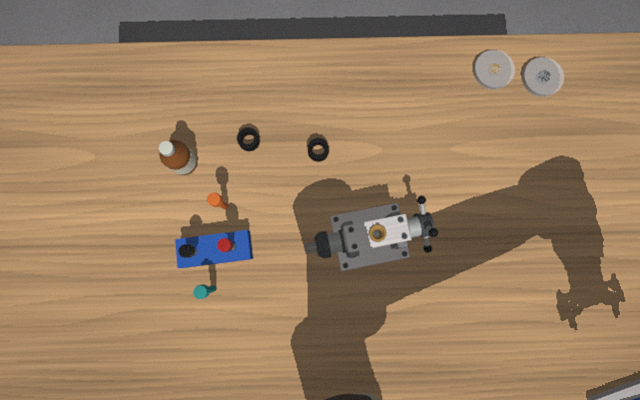

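View pics/wrist0.png

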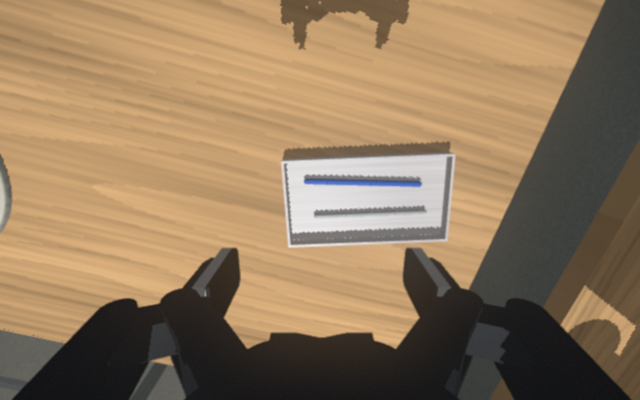

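The scene camera shows the cradle near (250,200), with its star handle at (205,213). The red pin is at (368,140) in the blue stand, next to the black short pin at (397,134). The orange and turquoise pins are look-alikes standing on the bench. In the top view the bush is near (377,233), the red head at (225,245) and the star at (427,225). Next I'll measure these on enlarged crops.

```bash
cat > h.py <<'E'
from rig import robot, camera
import cv2, numpy as np
def ray(c,u,v):
    K=np.array([[c["fx"],0,c["cx"]],[0,c["fy"],c["cy"]],[0,0,1]])
    p=cv2.undistortPoints(np.array([[[u,v]]],float),K,np.array(c["D"],float))[0,0]
    return np.array([p[0],-p[1],-1.])
def w(c,u,v,r=None,z=None):
    d=ray(c,u,v); T=np.linalg.inv(c["world_to_cam"])
    o=T[:3,3]; dw=T[:3,:3]@d
    if z is not None: return o+dw*(z-o[2])/dw[2]
    if r is None: r=c["range_z"][int(round(v)),int(round(u))]
    return o+dw*r
def proj(c,P):
    P=np.atleast_2d(P); q=(c["world_to_cam"]@np.c_[P,np.ones(len(P))].T)[:3].T
    q=q*[1,-1,-1]
    K=np.array([[c["fx"],0,c["cx"]],[0,c["fy"],c["cy"]],[0,0,1]])
    return cv2.projectPoints(q.reshape(-1,1,3),np.zeros(3),np.zeros(3),K,np.array(c["D"],float))[0][:,0]
def crop(c,x0,y0,x1,y1,s,fn):
    im=c["image"][y0:y1,x0:x1,::-1]
    cv2.imwrite(fn,cv2.resize(im,None,fx=s,fy=s,interpolation=cv2.INTER_CUBIC))
E
python3 - <<'E'
from h import *
t=camera("top"); s=camera("scene")
crop(t,160,180,460,290,2.6,"pics/t1.png")
crop(t,300,180,450,290,5,"pics/t2.png")
crop(s,170,90,430,260,3,"pics/s1.png")
np.savez("t.npz",**t);np.savez("s.npz",**s)
E
```

```text
(no output)
```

View pics/t1.png

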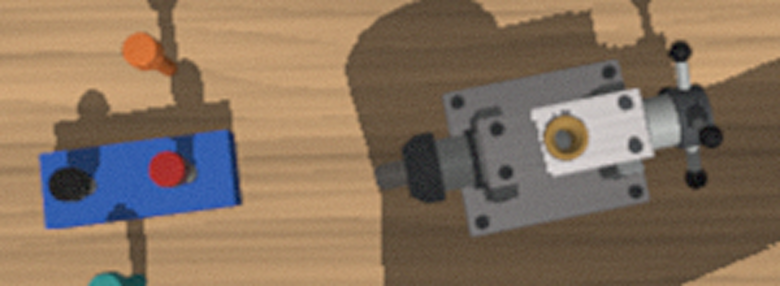

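View pics/t2.png

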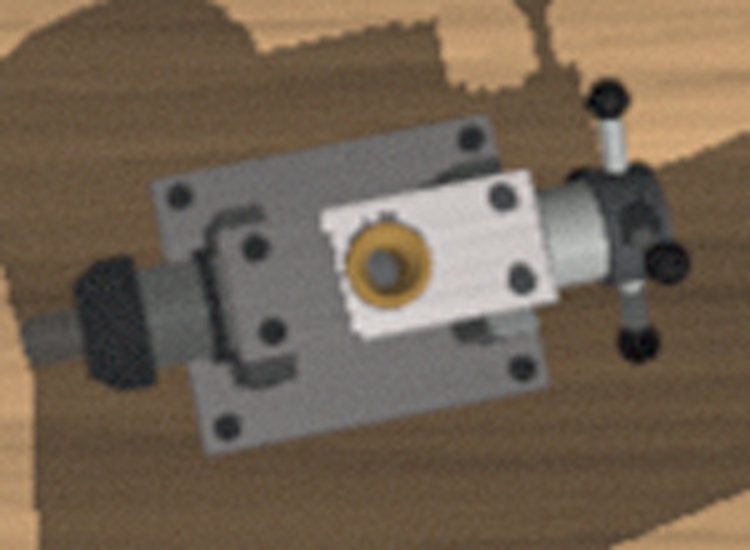

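View pics/s1.png

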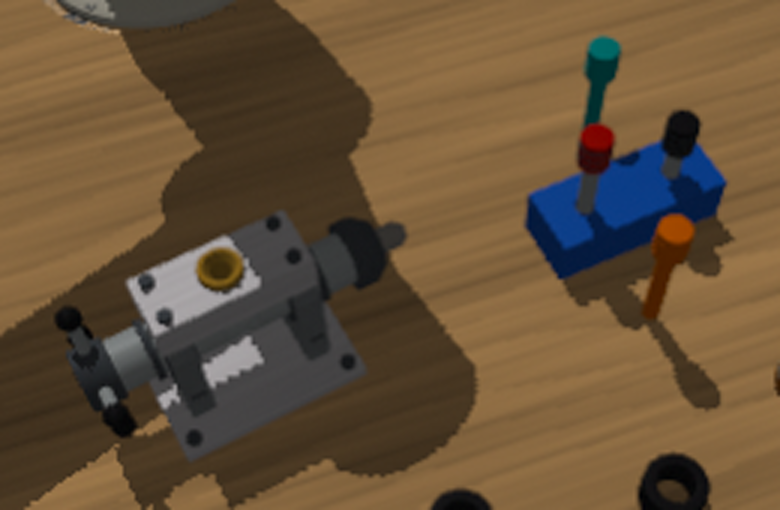

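Run:
```python
from h import *
t=dict(np.load("t.npz"));s=dict(np.load("s.npz"))
g=w(t,377.6,233,z=.131);print("guide top",g, "scene",w(s,170+221/3,90+268/3,z=.131))
C=np.array([w(t,300+a/5,180+b/5,z=.012) for a,b in [(155,183),(490,115),(548,385),(208,453)]])
print(C.round(4), C.mean(0)); d=np.diff(C[[0,1,2,3,0]],axis=0); print(np.linalg.norm(d,axis=1))
# +y dir of cradle: from hub to bar
for a,b in [(C[1],C[0]),(C[2],C[3])]: v=b-a; print("yaw y", np.degrees(np.arctan2(v[1],v[0]))-90)
for a,b in [(C[3],C[0]),(C[2],C[1])]: v=b-a; print("x dir", np.degrees(np.arctan2(v[1],v[0])))
for n,u,v,z in [("red",160+168/2.6,180+169/2.6,.13),("black",160+70/2.6,180+184/2.6,.105)]:
    print(n,w(t,u,v,z=z), w(t,u,v))
print("red scene",w(s,170+597/3,90+135/3,z=.13),w(s,170+597/3,90+135/3))
S=np.array([w(t,160+a/2.6,180+b/2.6,z=.045) for a,b in [(40,155),(230,130),(241,205),(47,228)]]);print(S.round(4),S.mean(0))
v=S[0]-S[1];print(np.degrees(np.arctan2(v[1],v[0]))-90)
# point cloud check of bright red in both
for n,c in(("t",t),("s",s)):
    im=c["image"].astype(int); m=(im[...,0]>90)&(im[...,1]<45)&(im[...,2]<45)
    P=np.array([w(c,u,v) for v,u in zip(*np.nonzero(m)) if c["range_z"][v,u]>0]); 
    print(n,len(P),P.min(0),P.max(0)); Q=P[P[:,2]>P[:,2].max()-.006]; print((Q.max(0)+Q.min(0))/2,Q.mean(0))
for n,(a,b) in dict(A=(607,98),B=(667,262),C=(638,343)).items():
    print(n,w(t,300+a/5,180+b/5))
```

```text
guide top [ 0.48631311 -0.04195722  0.131     ] scene [ 0.4901145  -0.03850128  0.131     ]
[[ 0.5311  0.0391  0.012 ]
 [ 0.5572 -0.1067  0.012 ]
 [ 0.4409 -0.1255  0.012 ]
 [ 0.4159  0.02    0.012 ]] [ 0.48628233 -0.04325711  0.012     ]
[0.14812431 0.1178095  0.14768949 0.11678687]
yaw y 10.15955427803361
yaw y 9.765355016106696
x dir 9.395447266927553
x dir 9.188885649214198
red [0.47075572 0.24455217 0.13      ] [0.47074731 0.24451268 0.13020236]
black [0.4624769  0.32164701 0.105     ] [0.46246943 0.32157909 0.10524324]
red scene [0.47143157 0.25019928 0.13      ] [0.47282851 0.24931322 0.1319487 ]
[[0.4877 0.3625 0.045 ]
 [0.504  0.212  0.045 ]
 [0.4447 0.2035 0.045 ]
 [0.4304 0.3559 0.045 ]] [0.46670179 0.28349376 0.045     ]
6.173011446882967
t 44 [0.46337269 0.23413981 0.12670843] [0.48204608 0.2566363  0.1337285 ]
[0.47270938 0.24538806 0.13074894] [0.47357785 0.24603144 0.13026142]
s 84 [0.46067737 0.2363313  0.10937741] [0.57243182 0.27616382 0.13492124]
[0.47246413 0.24826511 0.13235797] [0.47312306 0.24837943 0.13202675]
A [ 0.55165932 -0.13558123  0.10018639]
B [ 0.48508391 -0.1473523   0.12874933]
C [ 0.45658287 -0.15161279  0.06319602]
```

```bash
cat >> h.py <<'E'
from scipy.spatial.transform import Rotation as Rn
import math
def plan(wps, p0=None, yaw0=None, dec=3):
    """wps: list of (x,y,z,yaw,nrows), tool down"""
    s=robot.read_state(); p=np.array(s["position"] if p0 is None else p0); R=Rn.from_euler("xyz",s["eef_rot"])
    out=[]
    for x,y,z,yw,n in wps:
        for i in range(n):
            k=n-i; Rt=Rn.from_euler("xyz",[math.pi,0,yw])
            d=R.inv().apply((np.array([x,y,z])-p)/k)
            rv=(R.inv()*Rt).as_rotvec()/k
            row=np.r_[np.round(d/.6,dec),np.round(rv/(math.pi/2),dec)]+0.0
            out.append(row.tolist())
            p=p+R.apply(row[:3]*.6); R=R*Rn.from_rotvec(row[3:]*math.pi/2)
    print("[["+",".join("["+",".join(f"{a:g}" for a in r)+"]" for r in out)+"]]", len(out), p.round(4))
E
python3 - <<'E'
from h import *
plan([(.25,-.27,.31,.72,5),(.39,.06,.31,1.3,6),(.472,.247,.25,1.68,4)])
t=dict(np.load("t.npz"))
for n,u,v in [("or",215,199),("tq",202,292)]: print(n,w(t,u,v))
E
```

```text
[[[0.058,-0.075,-0.026,0,0,-0.059],[0.064,-0.069,-0.026,0,0,-0.059],[0.071,-0.063,-0.027,0,0,-0.059],[0.076,-0.057,-0.026,0,0,-0.059],[0.081,-0.049,-0.027,0,0,-0.059],[0.09,-0.043,0,0,0,-0.062],[0.093,-0.034,0,0,0,-0.061],[0.096,-0.025,0,0,0,-0.062],[0.099,-0.016,0,0,0,-0.061],[0.099,-0.007,0,0,0,-0.062],[0.1,0.004,0.001,0,0,-0.061],[0.084,0.012,0.025,0,0,-0.061],[0.083,0.02,0.025,0,0,-0.06],[0.08,0.028,0.025,0,0,-0.061],[0.078,0.035,0.025,0,0,-0.06]]] 15 [0.4721 0.2471 0.25  ]
or [0.55895066 0.2646713  0.12303758]
tq [0.38530154 0.28724215 0.12378004]
```

Emit:
play_rows(hand=-0.2, rows=[[[0.058,-0.075,-0.026,0,0,-0.059],[0.064,-0.069,-0.026,0,0,-0.059],[0.071,-0.063,-0.027,0,0,-0.059],[0.076,-0.057,-0.026,0,0,-0.059],[0.081,-0.049,-0.027,0,0,-0.059],[0.09,-0.043,0,0,0,-0.062],[0.093,-0.034,0,0,0,-0.061],[0.096,-0.025,0,0,0,-0.062],[0.099,-0.016,0,0,0,-0.061],[0.099,-0.007,0,0,0,-0.062],[0.1,0.004,0.001,0,0,-0.061],[0.084,0.012,0.025,0,0,-0.061]]])

```text
t: 1.75
position: [0.4066, 0.1285, 0.2986]
eef_rot: [3.134, -0.005, 1.426]
contact_force: [1.3, -0.7, -0.2]
gripper_width: 0.0511
```

Run:
```python
from h import *
plan([(.472,.222,.24,1.68,4)])
```

```text
[[[0.042,0.021,0.025,0.001,-0.001,-0.04],[0.041,0.024,0.025,0.001,-0.001,-0.041],[0.04,0.026,0.024,0.002,0,-0.04],[0.037,0.029,0.025,0.001,-0.001,-0.041]]] 4 [0.4718 0.2218 0.2398]
```

Emit:
play_rows(rows=[[[0.042,0.021,0.025,0.001,-0.001,-0.04],[0.041,0.024,0.025,0.001,-0.001,-0.041],[0.04,0.026,0.024,0.002,0,-0.04],[0.037,0.029,0.025,0.001,-0.001,-0.041],[0,0,0,0,0,0]]])

```text
t: 2.38
position: [0.4725, 0.2291, 0.2353]
eef_rot: [-3.138, 0.002, 1.696]
contact_force: [-0.6, -0.1, 0.3]
gripper_width: 0.0514
```

Run:
```python
from h import *
s=robot.read_state(); print(s["t"],s["position"],s["eef_rot"])
c=camera("wrist"); cv2.imwrite("pics/w1.png",c["image"][:,:,::-1]); np.savez("w1.npz",**c)
```

```text
2.375 [0.47252182 0.22908058 0.23530797] [-3.13835142e+00  1.81194001e-03  1.69632902e+00]
```

View pics/w1.png

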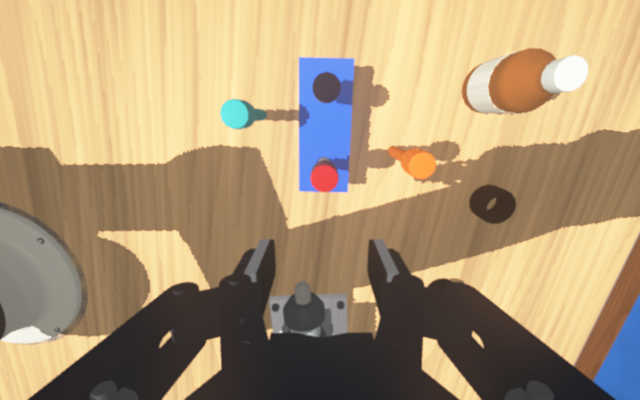

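Run:
```python
from h import *
c=dict(np.load("w1.npz"))
im=c["image"].astype(int); m=(im[...,0]>150)&(im[...,1]<70)&(im[...,2]<80)
v,u=np.nonzero(m); print(u.min(),u.max(),v.min(),v.max()); uc,vc=(u.min()+u.max())/2,(v.min()+v.max())/2
print(w(c,uc,vc,z=.13), w(c,324,178,z=.13), w(c,324,178),len(u))
pw=w(c,uc,vc,z=.13)
plan([(.472,.2465,.16,1.68,3),(.472,.2465,.096,1.68,4)])
```

```text
Traceback (most recent call last):
ValueError: zero-size array to reduction operation minimum which has no identity
```

Run:
```python
from h import *
c=dict(np.load("w1.npz"))
print(c["image"][178,324])
im=c["image"][:,:,::-1]; cv2.imwrite("pics/w1c.png",cv2.resize(im[130:220,270:390],None,fx=6,fy=6))
print(w(c,324,178,z=.13), w(c,324,178))
plan([(.472,.2465,.16,1.68,3),(.472,.2465,.096,1.68,4)])
```

```text
[239  80  80]
[0.47295216 0.24774529 0.13      ] [0.47299173 0.24750018 0.12886953]
[[[0.01,0.001,0.042,0,0,0.003],[0.01,0.001,0.043,-0.001,0.001,0.003],[0.01,0.001,0.042,0,0,0.004],[0,0,0.027,0,0,0],[0,0,0.027,0,0,0],[0,0,0.026,0,0,0],[0,0,0.027,0,0,0]]] 7 [0.4718 0.2465 0.096 ]
```

View pics/w1c.png

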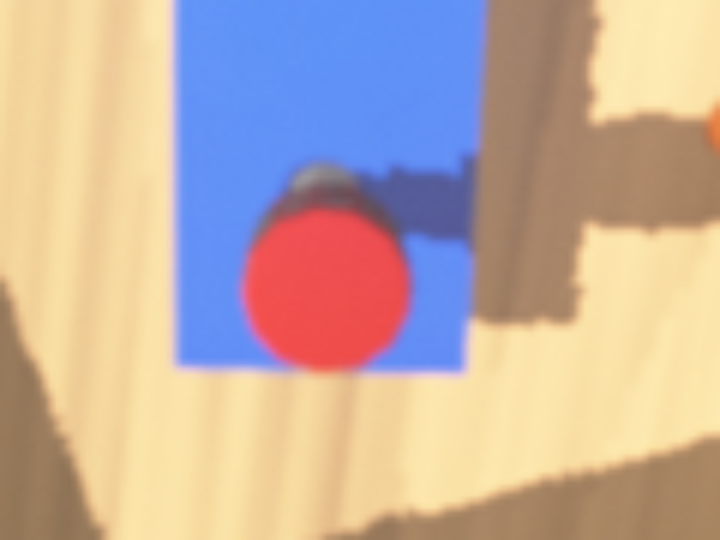

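The enlarged wrist crop puts the red head's centre at (324,178), which is world (0.473, 0.2475, 0.13). That agrees with the other cameras to within about 2 mm, so I'll descend.

Emit:
play_rows(rows=[[[0.011,0.001,0.042,0,0,0.004],[0.011,0.001,0.042,0,0,0.003],[0.009,0.001,0.042,0,0,0.003],[0,0,0.02,0,0,0],[0,0,0,0,0,0]]])

```text
t: 3.05
position: [0.4716, 0.2447, 0.1518]
eef_rot: [3.138, -0.0, 1.673]
contact_force: [-0.3, -0.2, -0.6]
gripper_width: 0.0513
```

Run:
```python
from h import *
plan([(.473,.2475,.096,1.68,3)])
```

```text
[[[0.001,0.001,0.031,0.001,0,-0.002],[0.002,0.001,0.031,0.001,0,-0.001],[0.001,0.001,0.031,0,0,-0.002]]] 3 [0.4733 0.2473 0.096 ]
```

Emit:
play_rows(rows=[[[0.002,0.002,0.031,0.001,0,0],[0.002,0.002,0.031,0.001,0,0],[0.002,0.001,0.031,0,0,0],[0,0,0.004,0,0,0]]])

```text
t: 3.55
position: [0.4754, 0.2485, 0.0915]
eef_rot: [3.139, -0.001, 1.671]
contact_force: [-1.1, 0.1, -0.4]
gripper_width: 0.0512
```

Emit:
play_rows(hand=1, rows=[[[0,0,0,0,0,0],[0,0,0,0,0,0],[0,0,0,0,0,0],[0,0,0,0,0,0]]])

```text
t: 4.05
position: [0.4749, 0.2484, 0.092]
eef_rot: [3.14, -0.001, 1.671]
contact_force: [-1.2, -0.3, -2.4]
gripper_width: 0.0249
```

Run:
```python
from h import *
print(robot.read_state())
plan([(.473,.248,.18,1.68,4),(.48,.1,.225,1.68,4),(.488,-.025,.235,1.68,4)])
```

```text
{'t': 4.05, 'joint_positions': array([ 4.81705064e-01,  4.38272125e-02, -1.38225780e-01,  1.38691928e+00,
        2.71603030e-04,  1.95180154e+00]), 'qd': array([-0.00087634, -0.00075628,  0.0016717 ,  0.00203139, -0.00074884,
       -0.00107608]), 'tau': array([-2.00025989e-01, -5.09478164e+01,  4.85504079e+01, -5.14586326e-01,
       -1.23204840e-01, -4.29821594e-04]), 'position': array([0.47492746, 0.24836991, 0.0919725 ]), 'eef_rot': array([ 3.14000039e+00, -9.30409015e-04,  1.67149716e+00]), 'contact_force': array([-1.19611374, -0.31782059, -2.39266909]), 'moment': array([-0.0929948 ,  0.30032845, -0.03213106]), 'gripper_width': 0.02485081827001541}
[[[0,-0.001,-0.037,0,0,-0.001],[0,-0.001,-0.037,0,0,-0.001],[0,-0.001,-0.036,0.001,0,-0.002],[0,0,-0.037,0,-0.001,-0.001],[-0.062,-0.004,-0.019,0,0,0],[-0.062,-0.004,-0.019,0,0,0],[-0.061,-0.004,-0.018,0,0,0],[-0.062,-0.003,-0.019,0,0,0],[-0.052,-0.002,-0.004,0,0,0],[-0.052,-0.003,-0.004,0,0,0],[-0.052,-0.002,-0.004,0,0,0],[-0.052,-0.003,-0.004,0,0,0]]] 12 [ 0.4877 -0.0249  0.2349]
```

Emit:
play_rows(rows=[[[0,-0.001,-0.03,0,0,0],[0,0,-0.05,0,0,0],[0,0,-0.05,0,0,0],[0,0,-0.05,0,0,0],[-0.05,-0.003,-0.04,0,0,0],[-0.075,-0.004,-0.02,0,0,0],[-0.085,-0.004,-0.01,0,0,0],[-0.085,-0.004,0,0,0,0],[-0.07,-0.003,0,0,0,0],[-0.04,-0.002,0,0,0,0],[0,0,0,0,0,0]]])

```text
t: 5.42
position: [0.4892, -0.0017, 0.2635]
eef_rot: [3.118, -0.001, 1.673]
contact_force: [0.3, 0.3, -1.8]
gripper_width: 0.0247
```

Run:
```python
from h import *
s=robot.read_state(); print(s["t"],s["position"],s["eef_rot"],s["gripper_width"])
for n in("wrist","scene","top"):
    c=camera(n); cv2.imwrite(f"pics/{n}2.png",c["image"][:,:,::-1]); np.savez(f"{n}2.npz",**c)
```

```text
5.425 [ 0.48917184 -0.00167067  0.26347672] [ 3.11771808e+00 -1.39259671e-03  1.67276349e+00] 0.024706850226221398
```

View pics/wrist2.png

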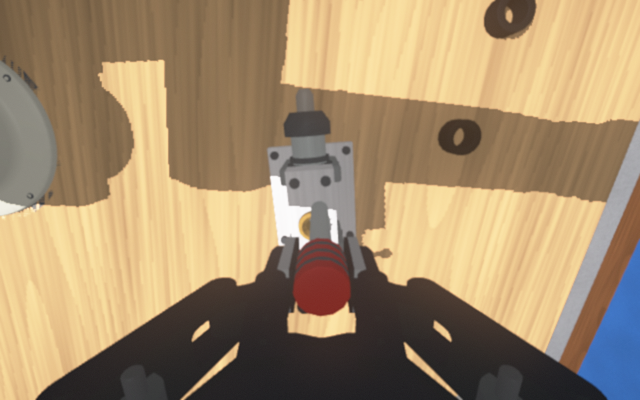

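View pics/scene2.png

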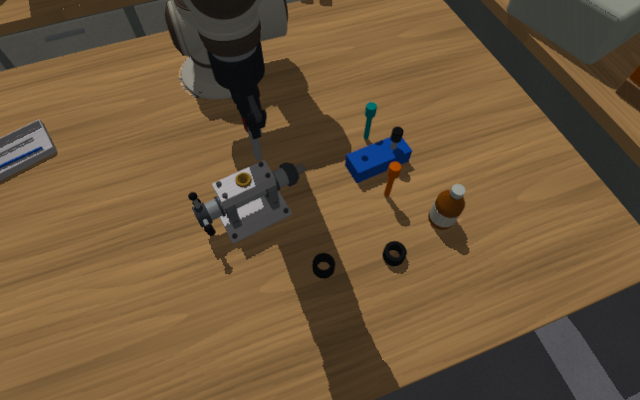

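Run:
```python
from h import *
c=dict(np.load("wrist2.npz")); crop(c,260,180,380,270,6,"pics/w2c.png")
s=dict(np.load("scene2.npz")); crop(s,180,130,310,240,6,"pics/s2c.png")
```

```text
(no output)
```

View pics/w2c.png

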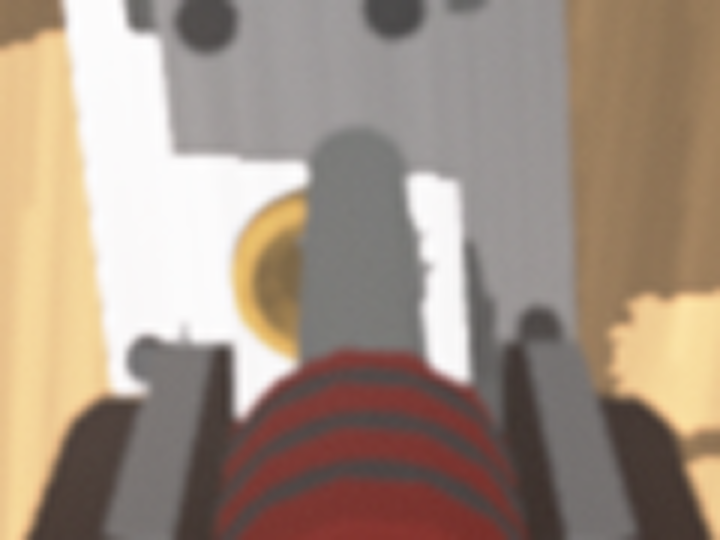

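View pics/s2c.png

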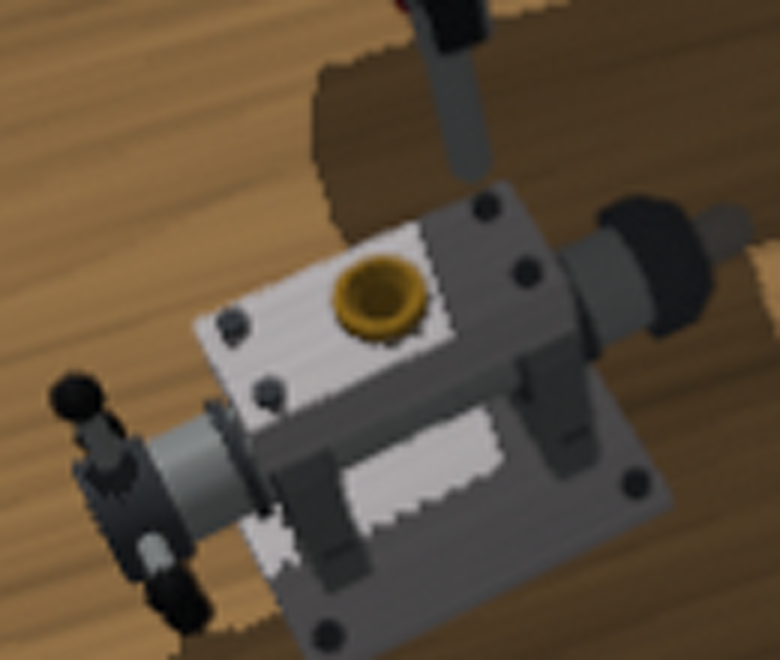

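Run:
```python
from h import *
c=dict(np.load("wrist2.npz"));s=dict(np.load("scene2.npz"))
print("wrist bush",w(c,260+322/6,180+273/6,z=.131),"tip",w(c,260+357/6,180+142/6,z=.1805))
print("scene bush",w(s,180+380/6,130+298/6,z=.131),"tip",w(s,180+470/6,130+170/6,z=.1805))
```

```text
wrist bush [ 0.48889856 -0.0400277   0.131     ] tip [ 4.90125106e-01 -5.00509560e-05  1.80500000e-01]
scene bush [ 0.49066788 -0.03935051  0.131     ] tip [4.86606796e-01 2.41157474e-04 1.80500000e-01]
```

Run:
```python
from h import *
plan([(.489,-.0415,.235,1.68,4)],dec=4)
```

```text
[[[-0.0173,-0.0021,0.0115,0.0037,-0.0003,-0.0007],[-0.0173,-0.0021,0.0115,0.0037,-0.0003,-0.0007],[-0.0173,-0.0021,0.0115,0.0036,-0.0003,-0.0007],[-0.0173,-0.002,0.0116,0.0037,-0.0003,-0.0007]]] 4 [ 0.489  -0.0415  0.235 ]
```

Emit:
play_rows(rows=[[[-0.018,-0.002,0.0115,0.0037,0,0],[-0.018,-0.002,0.0115,0.0037,0,0],[-0.018,-0.002,0.0115,0.0037,0,0],[-0.017,-0.002,0.0115,0.004,0,0],[0,0,0,0.001,0,0],[0,0,0,0,0,0]]])

```text
t: 6.32
position: [0.489, -0.044, 0.2323]
eef_rot: [-3.136, -0.002, 1.678]
contact_force: [0.1, -0.3, -1.8]
gripper_width: 0.0244
```

Run:
```python
from h import *
s=robot.read_state(); print(s["t"],s["position"],s["eef_rot"],s["gripper_width"])
c=camera("wrist");d=camera("scene"); 
crop(c,260,180,380,270,6,"pics/w3c.png")
crop(d,180,130,310,240,6,"pics/s3c.png")
```

```text
6.325 [ 0.48902259 -0.043967    0.23227321] [-3.13586932e+00 -2.38906440e-03  1.67801281e+00] 0.024373218059890667
```

View pics/w3c.png

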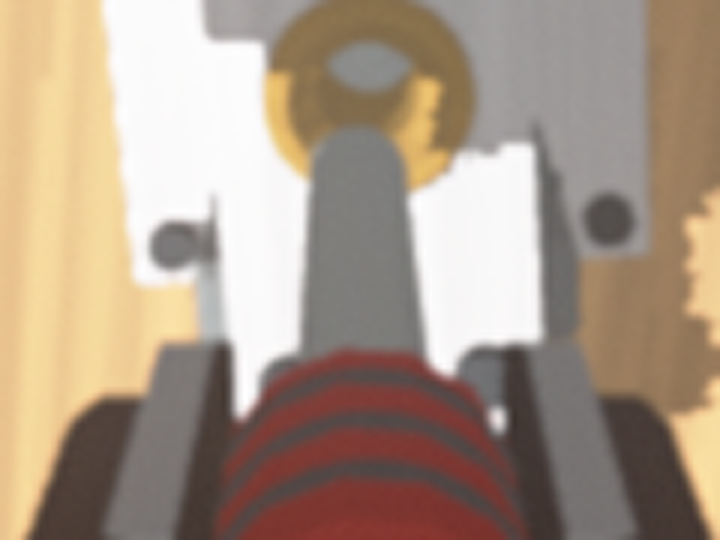

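View pics/s3c.png

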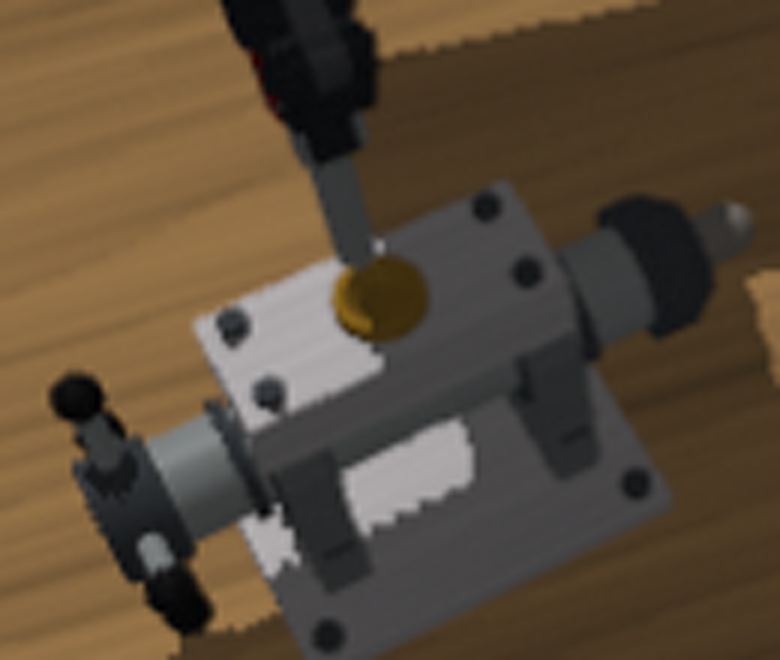

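Run:
```python
from h import *
c=camera("wrist");d=camera("scene");s=robot.read_state();print(s["position"],s["eef_rot"])
crop(c,280,160,360,220,8,"pics/w4c.png")
z=s["position"][2]-.083
print("wrist bush",w(c,260+370/6,180+95/6,z=.131),"tip",w(c,260+357/6,180+142/6,z=z))
print("scene bush",w(d,180+380/6,130+298/6,z=.131),"tip",w(d,180+356/6,130+258/6,z=z))
```

```text
[ 0.48911778 -0.04363641  0.23253929] [-3.13650833e+00 -2.30427565e-03  1.67878465e+00]
wrist bush [ 0.48918511 -0.04047644  0.131     ] tip [ 0.48760378 -0.04228572  0.14953929]
scene bush [ 0.49066788 -0.03935051  0.131     ] tip [ 0.48514922 -0.04309676  0.14953929]
```

View pics/w4c.png

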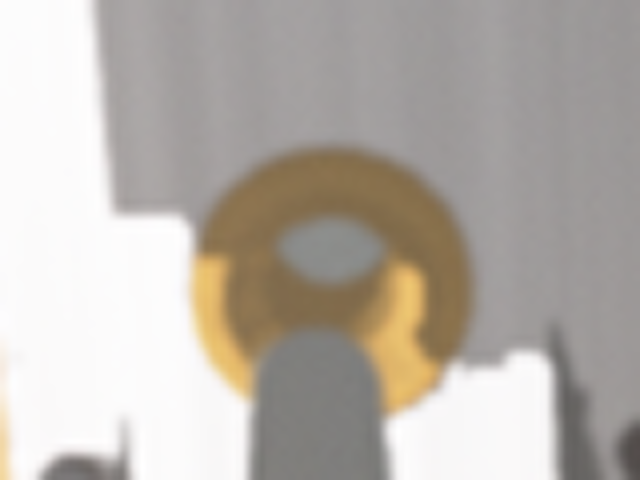

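Run:
```python
from h import *
plan([(.4913,-.0412,.222,1.68,2),(.4913,-.0412,.189,1.68,6)],dec=4)
```

```text
[[[0.0018,0.0021,0.0088,-0.0016,-0.0007,-0.0004],[0.0018,0.002,0.0088,-0.0016,-0.0008,-0.0004],[0,0,0.0092,0,0,0],[0,0,0.0092,0,0,0],[0,0,0.0091,0,0,0],[0,0,0.0092,0,0,0],[0,0,0.0091,0,0,0],[0,0,0.0092,0,0,0]]] 8 [ 0.4913 -0.0412  0.189 ]
```

Emit:
play_rows(rows=[[[0.002,0.002,0.0088,-0.0016,-0.0008,0],[0.002,0.002,0.0088,-0.0016,-0.0008,0],[0,0,0.009,0,0,0],[0,0,0.009,0,0,0],[0,0,0.009,0,0,0]]])

```text
t: 7.15
position: [0.4914, -0.0403, 0.2042]
eef_rot: [3.141, 0.0, 1.68]
contact_force: [-0.2, 0.1, -1.3]
gripper_width: 0.0249
```

Emit:
play_rows(rows=[[[0,0,0.008,0,0,0],[0,0,0.008,0,0,0],[0,0,0.007,0,0,0],[0,0,0,0,0,0]]])

```text
t: 7.65
position: [0.4907, -0.0405, 0.1889]
eef_rot: [-3.141, 0.0, 1.679]
contact_force: [-0.6, -0.9, -2.0]
gripper_width: 0.0244
```

Run:
```python
from h import *
c=camera("wrist");d=camera("scene");s=robot.read_state();print(s["position"],s["eef_rot"],s["contact_force"],s["moment"])
crop(c,280,160,360,220,8,"pics/w5c.png")
crop(d,180,130,310,240,6,"pics/s5c.png")
```

```text
[ 0.49076411 -0.0404475   0.18926652] [-3.14101036e+00  5.17936587e-04  1.67940514e+00] [-0.88566158  0.85001197 -1.43079774] [-0.03352341  0.3110442   0.03192237]
```

View pics/w5c.png

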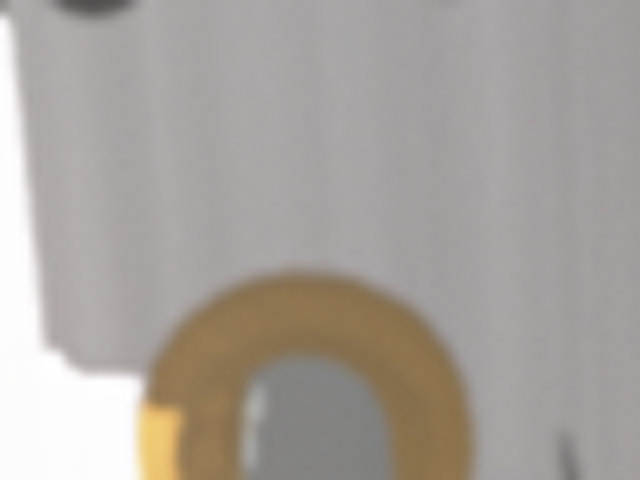

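View pics/s5c.png

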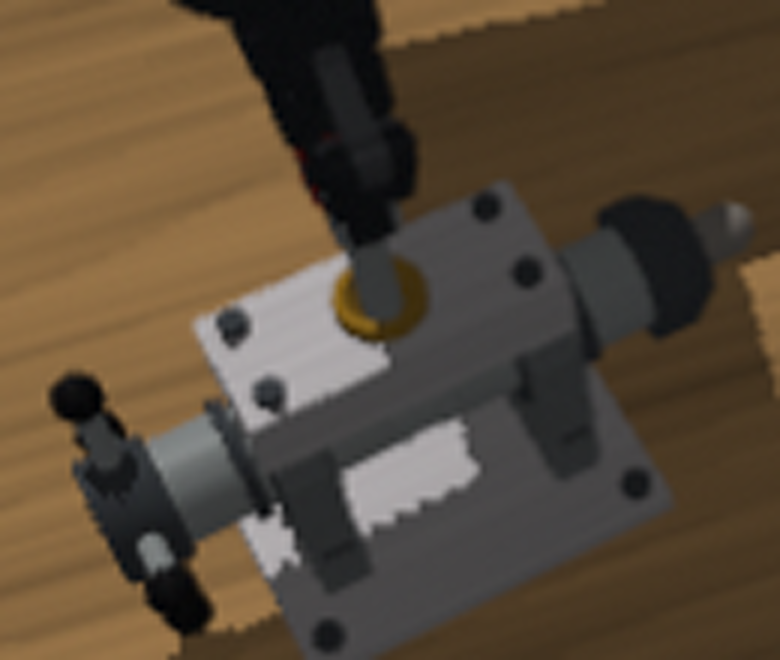

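Both views show the pin in the bush bore at (378,300) in the scene crop, and there is no contact force. I'll lower it almost onto the sleeve and release.

Emit:
play_rows(rows=[[[0,0,0.007,0,0,0],[0,0,0.007,0,0,0],[0,0,0.004,0,0,0],[0,0,0,0,0,0]]])

```text
t: 8.25
position: [0.4906, -0.0405, 0.178]
eef_rot: [-3.141, 0.001, 1.679]
contact_force: [-2.1, -0.5, -1.7]
gripper_width: 0.0245
```

Emit:
play_rows(hand=-0.2, rows=[[[0,0,0,0,0,0],[0,0,0,0,0,0],[0,0,0,0,0,0]]])

```text
t: 8.62
position: [0.4915, -0.0404, 0.1787]
eef_rot: [3.14, 0.001, 1.68]
contact_force: [-0.7, 0.7, 0.1]
gripper_width: 0.0512
```

Run:
```python
from h import *
s=robot.read_state();print(s["position"],s["eef_rot"],s["contact_force"],s["gripper_width"])
d=camera("scene")
crop(d,180,100,310,210,6,"pics/s6c.png")
```

```text
[ 0.49154391 -0.04044818  0.1786793 ] [3.13980850e+00 8.54588952e-04 1.67952792e+00] [-0.72744163  0.66129351  0.07832052] 0.051196929768497886
```

View pics/s6c.png

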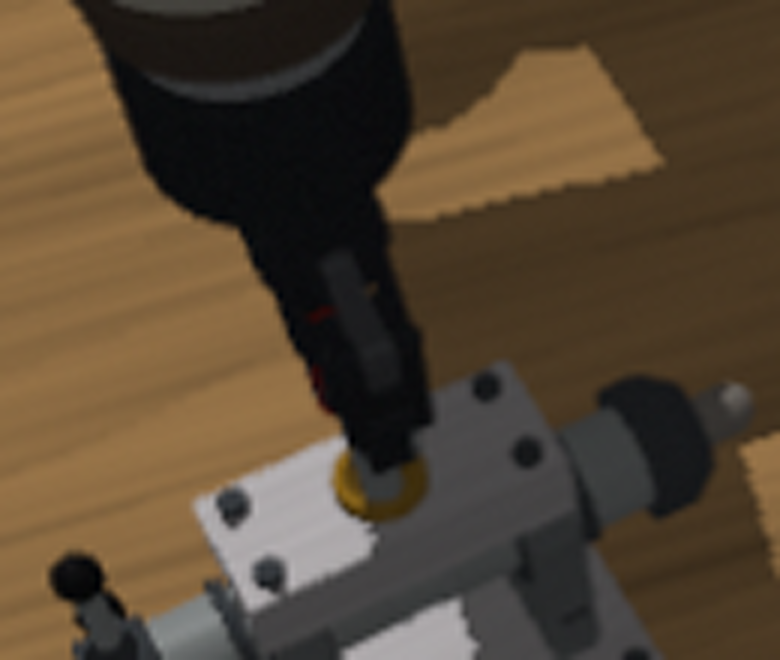

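Run:
```python
from h import *
plan([(.4915,-.0404,.25,1.68,3),(.456,-.154,.24,1.74,4),(.456,-.154,.12,1.74,4)],dec=3)
```

```text
[[[0,0,-0.04,0,0,0],[0,0,-0.039,0.001,0,0],[0,0,-0.04,0,0.001,0],[-0.045,-0.02,0.004,0,0,-0.01],[-0.045,-0.02,0.004,0,0,-0.01],[-0.045,-0.021,0.004,0,0,-0.009],[-0.045,-0.022,0.005,0,0,-0.01],[0,0,0.05,0,0,0],[0,0,0.05,0,0,0],[0,0,0.05,0,0,0],[0,0,0.05,0,0,0]]] 11 [ 0.4563 -0.1539  0.1198]
```

Emit:
play_rows(rows=[[[0,0,-0.03,0,0,0],[0,0,-0.04,0,0,0],[0,0,-0.04,0,0,0],[0,0,-0.012,0,0,0]]])

```text
t: 9.18
position: [0.4912, -0.0403, 0.2533]
eef_rot: [3.141, 0.001, 1.68]
contact_force: [-0.5, -0.2, 0.2]
gripper_width: 0.0511
```

Emit:
play_rows(hand=1, rows=[[[-0.046,-0.02,0,0,0,-0.01],[-0.046,-0.02,0.004,0,0,-0.01],[-0.046,-0.021,0.004,0,0,-0.009],[-0.046,-0.022,0.005,0,0,-0.01],[0,0,0.02,0,0,0],[0,0,0.03,0,0,0],[0,0,0,0,0,0]]])

```text
t: 10.05
position: [0.4557, -0.1584, 0.2101]
eef_rot: [-3.14, -0.001, 1.743]
contact_force: [-0.3, 0.3, -0.3]
gripper_width: 0.0001
```

Run:
```python
from h import *
s=robot.read_state();print(s["position"],s["eef_rot"],s["contact_force"],s["gripper_width"])
d=camera("scene");t=camera("top");c=camera("wrist")
crop(d,170,90,310,230,4.2,"pics/s7c.png");crop(t,330,160,450,260,6,"pics/t7c.png")
cv2.imwrite("pics/w7.png",c["image"][:,:,::-1])
plan([(.456,-.154,.103,1.74,6)])
```

```text
[ 0.4557326  -0.15836898  0.21009875] [-3.14032590e+00 -1.43454688e-03  1.74336988e+00] [-0.28229446  0.28205402 -0.30114778] 6.79961051031002e-05
[[[0.001,0,0.03,0,0,0],[0.001,0,0.03,0,0,0],[0.001,0,0.031,0,0,0.001],[0.002,0,0.03,0,0,0],[0.001,0,0.031,0,0,0.001],[0.002,0,0.03,0.001,0,0]]] 6 [ 0.4558 -0.1539  0.1031]
```

View pics/s7c.png

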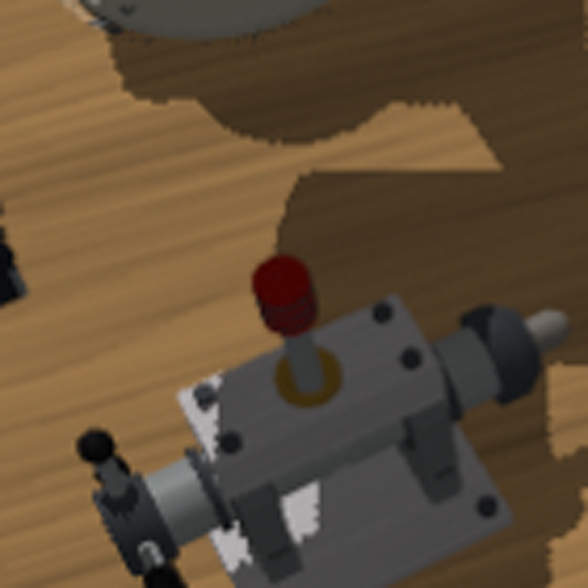

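View pics/t7c.png

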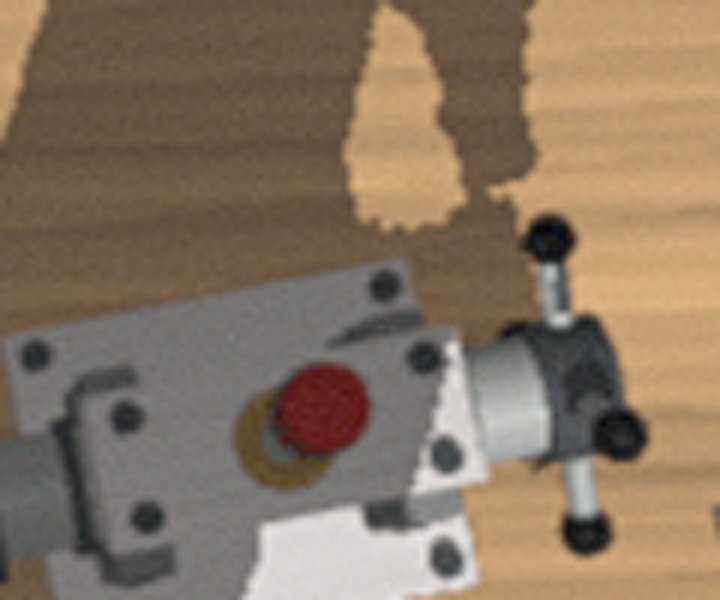

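View pics/w7.png

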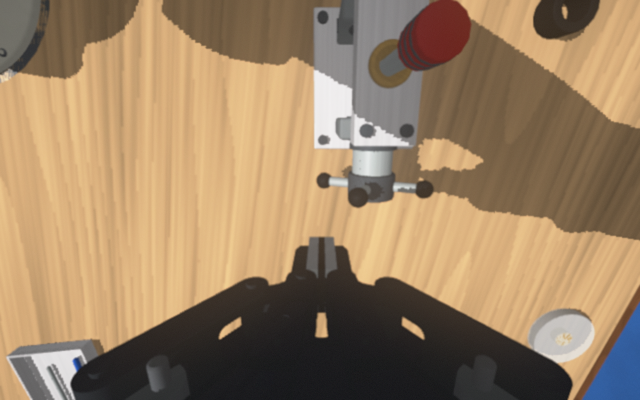

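The red pin now stands loose in the bush, leaning slightly, with its head at (283,285) in the scene crop. Before pushing I'll check the star's position in the wrist view: balls near (324,181), (424,188) and (358,197).

Run:
```python
from h import *
c=camera("wrist"); t=camera("top")
g=np.array([.4905,-.0402,0]); a=math.radians(9.7); X=np.array([math.cos(a),math.sin(a),0]);Y=np.array([-X[1],X[0],0])
for n,u,v,z in [("A",424,188,.092),("C",324,181,.052),("B",358,197,.12)]:
    p=w(c,u,v,z=z); d=p-g; print(n,p,"local",d@X,d@Y)
for n,u,v,z in [("A",330+549/6,160+240/6,.092),("C",330+587/6,160+532/6,.052),("B",330+621/6,160+434/6,.12)]:
    p=w(t,u,v,z=z); d=p-g; print(n,p,"local",d@X,d@Y)
s=robot.read_state(); d=s["position"]-g; print("tcp",d@X,d@Y)
```

```text
A [ 0.55440483 -0.13599388  0.092     ] local 0.04685095832121336 -0.10519164871186125
C [ 0.45973801 -0.15479909  0.052     ] local -0.04963092665531632 -0.10777765432991397
B [ 0.48799671 -0.14856931  0.12      ] local -0.020726582400807936 -0.10639822758270916
A [ 0.55195002 -0.13779575  0.092     ] local 0.04412764753727645 -0.10655414741695578
C [ 0.45669085 -0.15498635  0.052     ] local -0.05266608086721913 -0.10744882449938548
B [ 0.48571921 -0.14995376  0.12      ] local -0.0232047877463418 -0.1073791476882855
tcp -0.0533842772178606 -0.11125657936603696
```

Emit:
play_rows(rows=[[[0.002,0,0.04,0,0,0],[0.002,0,0.04,0,0,0],[0.002,0,0.04,0,0,0],[0.001,0,0.035,0,0,0],[0,0,0.02,0,0,0],[0,0.003,0,0,0,0],[0,0.006,0,0,0,0],[0,0.007,0,0,0,0],[0,0.007,0,0,0,0]]])

```text
t: 11.42
position: [0.4734, -0.1524, 0.1117]
eef_rot: [3.132, 0.006, 1.745]
contact_force: [-4.6, -0.3, 4.5]
gripper_width: 0.0002
```

Emit:
play_rows(rows=[[[0,0.007,0.003,0.003,0,0],[0,0.007,0.003,0.003,0,0],[0,0.007,0.003,0,0,0],[0,0.007,0.003,0,0,0],[0,0.007,0,0,0,0],[0,0.007,0,0,0,0],[0,0.007,0,0,0,0],[0,0.007,0,0,0,0]]])

```text
t: 12.42
position: [0.5084, -0.1466, 0.1042]
eef_rot: [-3.139, 0.006, 1.744]
contact_force: [-3.4, -1.7, -2.6]
gripper_width: -0.0
```

Run:
```python
from h import *
d=camera("scene");t=camera("top")
crop(d,170,90,310,230,4.2,"pics/s8c.png");crop(t,330,160,450,260,6,"pics/t8c.png")
```

```text
(no output)
```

View pics/s8c.png

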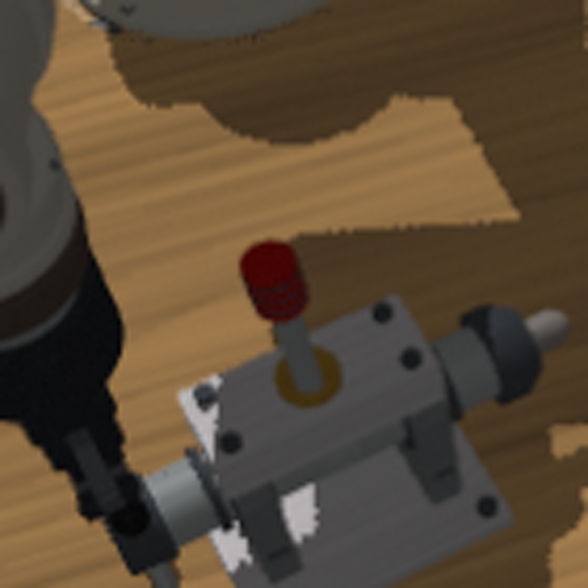

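The star is turning under about 4 N, and the pin is still up and leaning (head at (270,270) in the crop). I'll keep going.

Emit:
play_rows(rows=[[[0,0.007,0,0,0,0],[0,0.007,0,0,0,0],[0,0.007,0,0,0,0],[0,0.007,0,0,0,0],[0,0.007,0,0,0,0],[0,0.007,0,0,0,0]]])

```text
t: 13.28
position: [0.5291, -0.1427, 0.1031]
eef_rot: [-3.127, 0.006, 1.743]
contact_force: [-26.6, -5.3, 5.8]
gripper_width: -0.0001
```

Run:
```python
from h import *
d=camera("scene");t=camera("top")
crop(d,170,90,310,230,4.2,"pics/s9c.png");crop(t,330,160,450,260,6,"pics/t9c.png")
```

```text
(no output)
```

View pics/s9c.png

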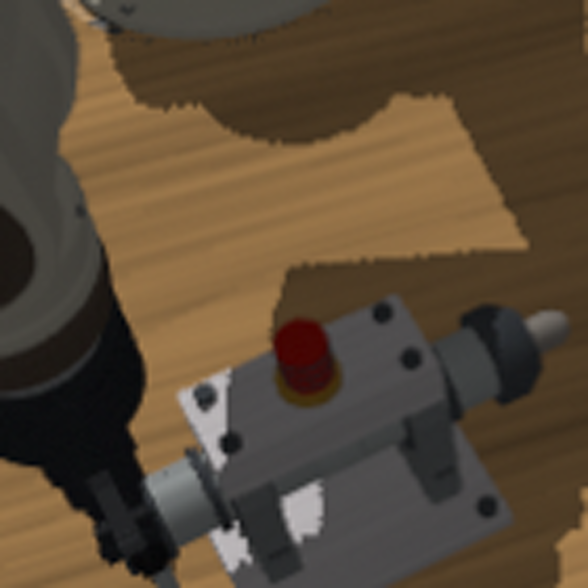

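View pics/t9c.png

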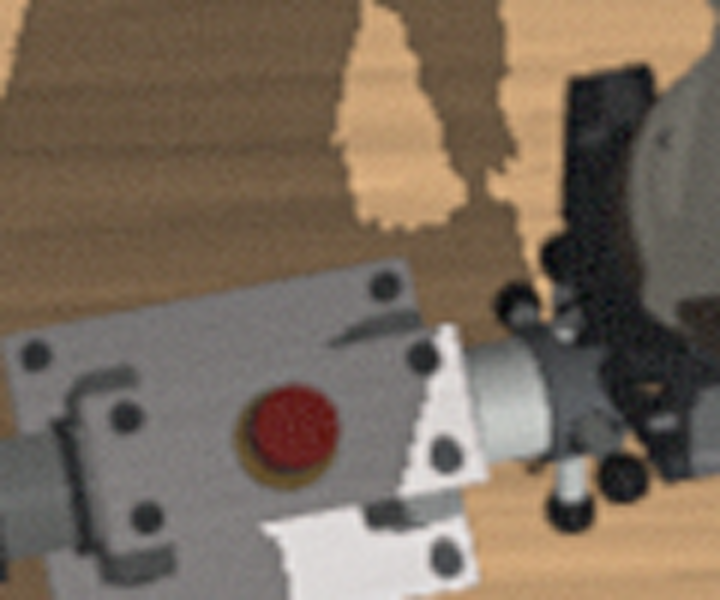

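The pin dropped (head now at (302,355), nearly on the bush) and stopped the sleeve at about 27 N. I'll relieve the push, lift off and measure the head height.

Emit:
play_rows(rows=[[[0,-0.008,0,-0.008,0,0],[0,-0.006,0,0,0,0],[0,0,-0.04,0,0,0],[0,0,-0.06,0,0,0],[0,0,-0.07,0,0,0],[0,0,-0.06,0,0,0],[0,0,0,0,0,0]]])

```text
t: 14.25
position: [0.5239, -0.143, 0.2477]
eef_rot: [3.134, 0.007, 1.744]
contact_force: [-0.4, 0.3, -0.8]
gripper_width: 0.0001
```

Run:
```python
from h import *
s=robot.read_state();print(s["t"],s["position"],s["eef_rot"],s["contact_force"])
d=camera("scene");t=camera("top");c=camera("wrist")
crop(d,170,90,310,230,4.2,"pics/s10c.png");crop(t,330,160,450,260,6,"pics/t10c.png");cv2.imwrite("pics/w10.png",c["image"][:,:,::-1])
for k in(t,d,c):
    im=k["image"].astype(int); m=(im[...,0]>70)&(im[...,1]<.45*im[...,0])&(im[...,2]<.45*im[...,0])
    P=np.array([w(k,u,v) for v,u in zip(*np.nonzero(m)) if k["range_z"][v,u]>0])
    if len(P): P=P[np.hypot(P[:,0]-.49,P[:,1]+.04)<.04]; print(len(P))
    if len(P): print(np.percentile(P[:,2],[5,50,75,90,95]),P.mean(0))
```

```text
14.25 [ 0.52394454 -0.14297453  0.24769811] [3.13443696 0.00737311 1.74377006] [-0.41977378  0.25565074 -0.78895791]
141
[0.15802933 0.16122674 0.16196591 0.16323339 0.16387912] [ 0.48802285 -0.03987533  0.1608708 ]
0
870
[0.15922502 0.1604872  0.16099789 0.16143289 0.16163552] [ 0.49012754 -0.04082915  0.16048638]
```

View pics/s10c.png

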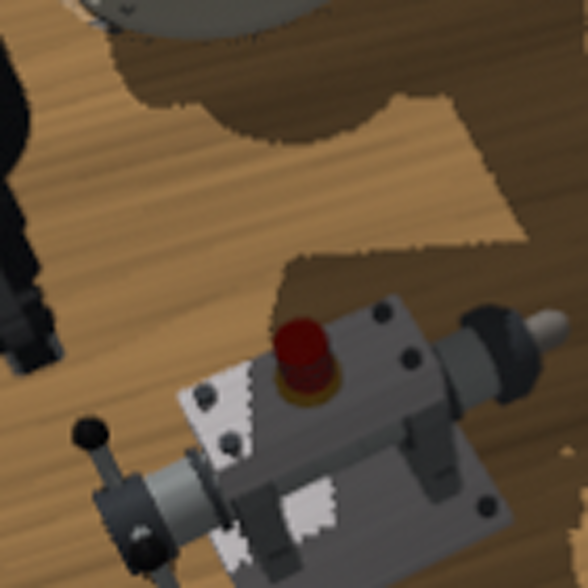

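View pics/w10.png

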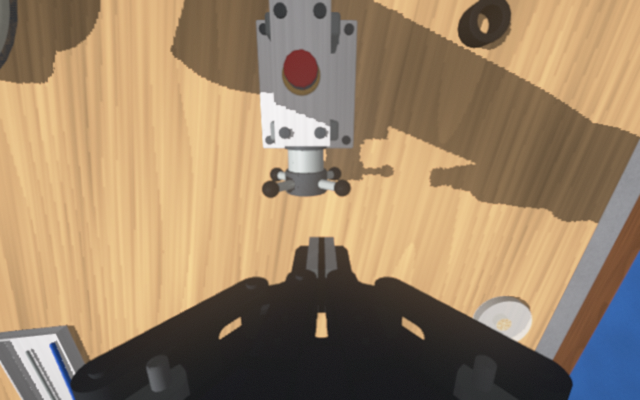

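Two cameras put the head top at 0.1605–0.161 m, which matches the home height of 0.161 m. I'll press gently from above to confirm.

Run:
```python
from h import *
plan([(.490,-.0408,.24,1.74,4),(.490,-.0408,.182,1.74,4)],dec=3)
```

```text
[[[0.044,-0.006,0.001,0,0.001,0.001],[0.044,-0.006,0.001,0,0.001,0],[0.044,-0.006,0.002,0,0.001,0.001],[0.045,-0.007,0.002,0.001,0,0],[0,0,0.024,0,0,0],[0,0,0.024,0,0,0],[0,0,0.024,0,0,0],[0,0,0.024,0,0,0]]] 8 [ 0.4897 -0.0407  0.1821]
```

Emit:
play_rows(rows=[[[0.044,-0.006,0.003,0.001,0.001,0],[0.044,-0.006,0.003,0.001,0.001,0],[0.044,-0.006,0.003,0.001,0.001,0],[0.043,-0.007,0,0.001,0,0],[0,0,0.024,0,0,0],[0,0,0.024,0,0,0],[0,0,0.024,0,0,0],[0,0,0.015,0,0,0],[0,0,0,0,0,0]]])

```text
t: 15.52
position: [0.4859, -0.0406, 0.1718]
eef_rot: [-3.124, -0.004, 1.741]
contact_force: [0.0, -0.7, 0.6]
gripper_width: -0.0001
```

Emit:
play_rows(rows=[[[0,0.005,0,-0.006,0,0],[0,0.002,0,-0.003,0,0],[0,0,0.006,0,0,0],[0,0,0.004,0,0,0],[0,0,0.004,0,0,0],[0,0,0.003,0,0,0]]])

```text
t: 16.27
position: [0.4912, -0.0401, 0.1623]
eef_rot: [-3.141, -0.003, 1.741]
contact_force: [-0.3, 0.2, 0.1]
gripper_width: 0.0001
```

Emit:
play_rows(rows=[[[0,0,0.003,0,0,0],[0,0,0.003,0,0,0],[0,0,0.003,0,0,0]]])

```text
t: 16.65
position: [0.4915, -0.0402, 0.161]
eef_rot: [3.138, -0.002, 1.741]
contact_force: [-6.4, 0.2, 14.4]
gripper_width: -0.0
```

It is firmly seated: the fingertip stops at z = 0.161 with 14 N. I'll retreat and check once more.

Emit:
play_rows(rows=[[[0,0,-0.01,0,0,0],[0,0,-0.04,0,0,0],[0,0,-0.06,0,0,0],[-0.06,0,-0.06,0,0,0],[-0.09,0,0,0,0,0],[-0.08,0,0,0,0,0],[-0.04,0,0,0,0,0],[0,0,0,0,0,0],[0,0,0,0,0,0]]])

```text
t: 17.77
position: [0.5197, -0.2043, 0.2665]
eef_rot: [3.137, -0.002, 1.743]
contact_force: [0.5, 1.0, 0.0]
gripper_width: 0.0003
```

Run:
```python
from h import *
s=robot.read_state();print(s["t"],s["position"],s["contact_force"])
d=camera("scene");t=camera("top")
crop(d,170,90,450,280,2.8,"pics/s11.png");crop(t,330,180,430,260,7,"pics/t11.png")
im=t["image"].astype(int); m=(im[...,0]>70)&(im[...,1]<.45*im[...,0])&(im[...,2]<.45*im[...,0])
P=np.array([w(t,u,v) for v,u in zip(*np.nonzero(m)) if t["range_z"][v,u]>0]);P=P[np.hypot(P[:,0]-.49,P[:,1]+.04)<.03]
print(len(P),np.percentile(P[:,2],[5,50,90]) if len(P) else 0)
```

```text
17.775 [ 0.51972198 -0.20428018  0.26649176] [0.54816769 0.97638366 0.04583992]
138 [0.15767729 0.16076828 0.16263553]
```

View pics/s11.png

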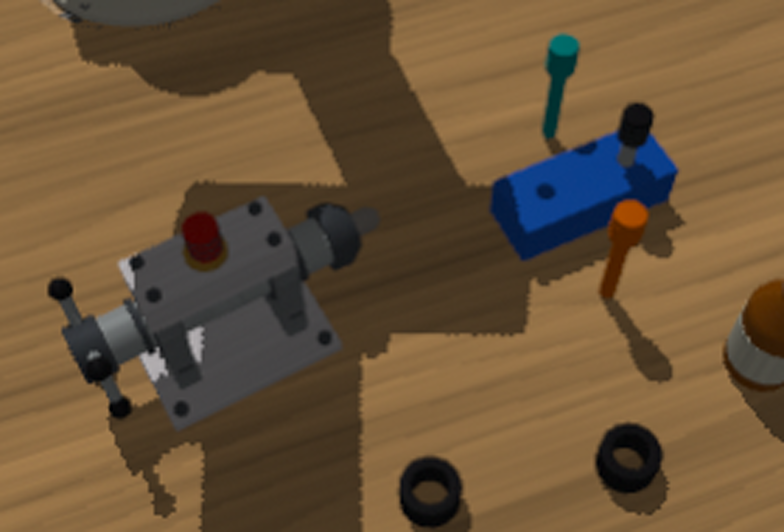

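View pics/t11.png

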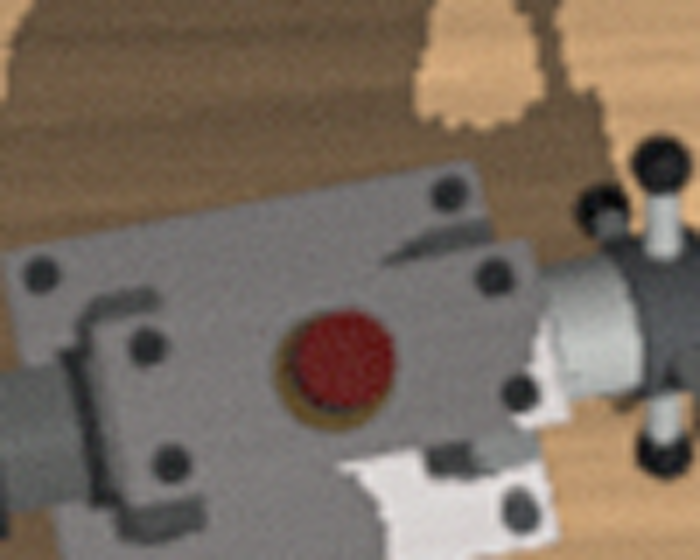

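The red head sits on the bush at (203,240) in the scene crop, and its measured top height is 0.161 m. The short pin, look-alikes, ring mounts and bottle are undisturbed, and the robot is clear.

```bash
python3 -c "
from rig import robot
print(robot.finish_job())"
```

```text
the job is handed in; nothing more can be done
None
```

The sleeve is locked: the red-headed index pin passes down through bush and sleeve, with its head home on the bush. I handed the job in at about 18 s.

- **What I did:** I took the pin from the stand and set it loose in the bush. I then pushed a spoke of the star handle round with closed fingers until the pin dropped in and stopped the sleeve. Last, I pressed on its head.
- **Head height:** the top and wrist cameras put the head top at 0.1605–0.161 m, and home is 0.161 m. The fingertip stopped firmly at 0.161 m with 14 N. The scene camera gave no usable height reading, because my colour filter found no pixels there.
- **Forces:** the highest reading was about 27 N at the fingertips, when the pin stopped the sleeve.
- **Surroundings:** the last pictures showed the short pin, look-alikes, ring mounts and bottle undisturbed, with the robot clear of everything.
- **Disagreement:** the cameras differed by up to about 4 mm on the bush position. I used a value in between, and the lead-in cone took up the rest.

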